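Open the coolant tank's pressure cap

ROBOT

A 7-joint arm with a two-finger parallel gripper is mounted at the origin on the work surface. World frame = base frame: x ahead of the robot, y to its left, z up, the work surface at z = 0. Lengths are in m, angles in rad, forces in N, time in s.
With the tool pointing down it reaches from about 0.425 to 0.925 m from the base axis. Payload 6.8 kg.
Tool frame: the origin (TCP) lies between the finger pads; the fingertips stand 17 mm ahead of it and the grasp point (between the pads) lies 2 mm behind it; x points along the fingers, y is the direction in which the jaws open and shut, and the axes are right-handed (so a half turn about x gives the same grasp; the last joint's range is limited). The gripper opens to 85 mm and grips with 20 to 120 N. Pads are 22 mm wide; open, the fingers measure 114 mm over their backs; the gripper's body (76 mm by 85 mm) begins 54 mm behind the grasp point. The pads swing forward as they close: fully open they stand 13 mm farther back than shut.
Start: joints at [1.141, 0.477, 0.022, 1.555, -0.011, 1.109, -0.083], TCP at [0.213, -0.64, 0.248] pointing down, gripper open.
Joint ranges: [-2.96, 2.96], [-0.34, 2.1], [-1.41, 1.46], [0.24, 2.44], [-1.37, 4.51], [0.17, 1.92], [-2.96, 2.96]. Speed limits (rad/s): [2.39, 2.39, 3.14, 3.14, 3.14, 3.14, 3.14].

INTERFACE

Orientations are given as a rotation vector (axis times angle).
In Python, from bench import r gives the robot as it stands. The module is installed in compiled form; this text tells all that it offers.
- The arm moves only by the tool apply_moves, never from a script. Its argument "increments" is text: rows parted by semicolons, each of 7 numbers parted by spaces: the finger opening in mm, from 0 to 85.4, then the shift along the tool's x, y, z normalised to -1 to 1, where 1 is 100 cm, then the turn, a rotation vector about the tool's x, y, z normalised to -1 to 1, where 1 is 0.12 rad. In form: gripper x y z wx wy wz; .... A call has exactly 8 rows; each row shifts and turns the commanded pose from where the row before left it, along the tool's axes as they then stand; what a row does not reach is not made up. A row lasts 1/10 s, in which the tool goes at most 50 mm and 8.59 degrees, less where a joint would pass 70% of its speed; a pose out of reach is approached as far as the arm can. A call with a number of a shift or a turn outside -1 to 1 is refused whole. A call with a gripper value outside its range is refused whole. The fingers move at their own pace and stop on an object; "squeeze" is the grip in N (left out, the last holds). Time passes only in rows, so rows that do not move let the fingers close, or fill a call up. It gives the time, the measured TCP pose, the force and the opening at its end, in the units of the state.
- r.get_obs(): the state, without advancing time (a new reading comes with each control period).
- r.grab_frame(name): name is "side" or "top"; returns a dict with "color" (480x640x3 uint8, blue, green, red), "fx", "fy", "cx", "cy" (pixels), "origin" and "orientation" of the camera in the world. Camera axes: x right, y up, looking along -z (the intrinsics and any distortion apply to the point x, -y, -z); pixel columns grow to the right and rows downward; lengths in m; the calibration is good to about 2 mm. A picture is of the moment at which its call begins. There is no depth.
- r.hand_in(): hands the job in, once; it reports no verdict.
The state is a dict: "clock": time; "joints": joint angles; "qvel": joint speeds; "tau": joint torques, N m; "tcp_pos": TCP position; "orientation": TCP orientation; "contact_force": force on the tool from outside, world axes, zero at the start; "moment": the same for the moment, N m; "grip_width": finger opening in m.
Only numpy, scipy, OpenCV 4.12 (cv2) and the standard library are available. Lean on these libraries where they do the work, as an engineer would, in place of code of your own. Each camera call takes 0.05 s, during which the arm holds its last target. There are 200 camera calls.

TASK

We want to fit a level sensor in this cold coolant tank, so take off its pressure cap: turn it anticlockwise (seen from above), without pressing it down, until it meets its first stop, and keep it leaning lightly against that stop for a second. Then press it down gently, turn it on past the stop until it springs up free, lift it off and set it down upright, bar up, in the grey parts tray without dropping it. Force neither the stop nor the cap, and leave the other things on the table where they are.

Things in the scene. Friction and masses are not known exactly. Their poses are not given: they have to be found in the camera images.
- tank: Aluminium coolant tank, 130 x 200 x 90 mm, on a 160 x 230 x 10 mm plywood board fixed to the table. Origin: centre of the board's underside, on the axis of the round filler neck; z up, y along the tank's length. End stops let the cap's bar turn from 4 degrees clockwise of the tank's x (shut) to 93 degrees anticlockwise of it (open).
- neck_top (a point): Centre of the steel filler neck's top, 128 mm above the tank's origin, same axes as the tank; neck 58 mm outer diameter, 28 mm high. Its 6 mm thick top plate has a slot 12.5 x 50 mm along the tank's y. The cap's inner cross-bar (46 x 9 x 6 mm) hooks under this plate and comes out only with the bar along the tank's y, within 5 degrees.
- cap_center (a point): Centre of the steel pressure cap with a black grip bar, half-way up its 52 mm, level with the top of its 72 mm disc; z up, x along its grip bar. About 120 g. The flat lower rim of the skirt lies 26 mm below this point. Shut, this point is 139.5 mm above the tank's origin and the bar lies 0 to 6 degrees anticlockwise of the tank's x. The cap is clear of the neck 25 mm higher.
- cap_bar (a point): Middle of the cap's grip bar, on the cap's axis, 13 mm above cap_center, x along the bar: a straight, flat-sided black bar 60 mm long, 16 mm wide, 26 mm high standing on the disc, to be pinched across its width.
- cap_rim (a point): Centre of the cap's lower rim. Behaviour: a spring pushes the shut cap up with 8.6 N, with 10.7 N when pressed down 3 mm, 12.5 N at 5.5 mm, where it bottoms hard on the neck. Pressed 3.5 to 5 mm it turns past the first stop. With the bar along the tank's y it is free and, let rise, springs up 8 mm above its shut height. Press on it with no more than 20 N.
- catch: Ring with the first stop, hidden and fixed in the neck. Origin on the neck's axis, 122 mm above the tank's origin, axes as the tank's. Its steel tooth hangs 3 mm below the neck's plate, somewhere between 38 and 66 degrees anticlockwise of the tank's x (not measured: feel it). The unpressed cap meets it with the bar 21 degrees short of the tooth, 18 mm from the axis. It bears at most 10 N.
- tray: Shallow grey open tray, 170 (x) x 160 (y) x 22 mm, walls and floor 4 mm, fixed to the table. Origin: centre of its underside, z up.
- meter: Bystander: yellow multimeter, 75 x 145 x 36 mm. Origin: centre of its underside.
- board: Bystander: white breadboard, 165 x 55 x 9 mm. Origin: centre of its underside.
- battery: Bystander: block battery lying down, 46 x 26 x 17 mm. Origin: centre of its underside.
- tin: Bystander: brass tin, 60 mm diameter, 16 mm high. Origin: centre of its underside.
Mind the look-alikes: they are no part of the job. There is more than one size of the part that bears cap_center; the job needs the largest.

How it is judged:
By the outcome, as a careful person would: the job done as asked, in the order asked, and still so for the second after the job is handed in, with the robot touching nothing.
It also fails if it takes over 72 s, if anything falls off the work surface, if the arm or the gripper's body presses on something with over 40 N, if the wrist force passes 120 N, or if a joint passes its speed limit or range.

## Working session

There is one attempt and no reset: what is moved stays moved. The work goes in short steps, Python scripts to look and compute and a tool call to move; the robot and the scene stay as the last step left them, time stands still between calls to the robot, and variables do not carry over. Pictures are saved under pics/ and viewed, about 8 in all and at most 12, crops included, and the job is handed in when it is done.

Besides the shell and the picture viewer there is one more tool, called after "Request:" as name(argument=value, ...) on one line, values as JSON. apply_moves: Moves the arm, as the interface text tells. Scaled input: -1 to 1 covers 100 cm each way for a shift and 0.12 rad each way for a turn. Its arguments: {"type":"object","properties":{"increments":{"type":"string"},"squeeze":{"type":"number"}},"required":["increments"]}

```bash
mkdir -p pics; python3 - <<'E'
from bench import r
import cv2
print(r.get_obs())
for n in("side","top"):
    f=r.grab_frame(n); cv2.imwrite(f"pics/{n}0.png",f["color"])
    print({k:v for k,v in f.items() if k!="color"})
E
```

```text
{'clock': 0.0, 'joints': array([ 1.14087826,  0.47781575,  0.02235389,  1.55647114, -0.01151504,
        1.10931891, -0.08310546]), 'qvel': array([ 0.00122111,  0.00052258, -0.00047869,  0.00065453, -0.00110288,
       -0.00070716, -0.00051756]), 'tau': array([ 7.39846146e-04, -5.96453047e+01,  1.60787232e+00, -2.81203526e+01,
        1.23834264e-02,  9.31803079e-03,  4.00216948e-06]), 'tcp_pos': array([ 0.21329618, -0.63980393,  0.24730717]), 'orientation': array([ 2.04775629,  0.33434864, -2.04865637]), 'contact_force': array([ 0.66334046, -0.06524865,  0.21361771]), 'moment': array([-0.02436682,  0.02340803,  0.01977926]), 'grip_width': 0.08565154856144533}
{'fx': 498.94989414412225, 'fy': 498.94989414412225, 'cx': 322.49074197742027, 'cy': 240.24445140152386, 'origin': array([ 0.40576927, -0.65840292,  0.62862876]), 'orientation': array([ 0.90475064, -0.11168398, -0.24400821])}
{'fx': 496.4364139886475, 'fy': 496.4364139886475, 'cx': 322.501500822632, 'cy': 245.49641813302918, 'origin': array([ 0.38784017, -0.0165202 ,  1.09798231]), 'orientation': array([ 0.13576827, -0.15477925, -1.59325739])}
```

View pics/top0.png

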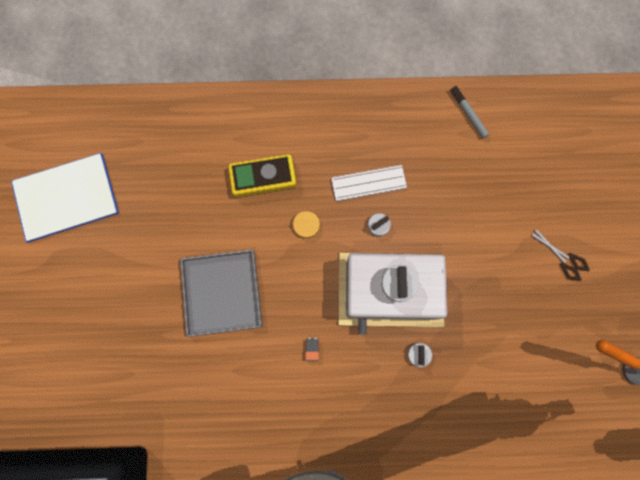

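View pics/side0.png

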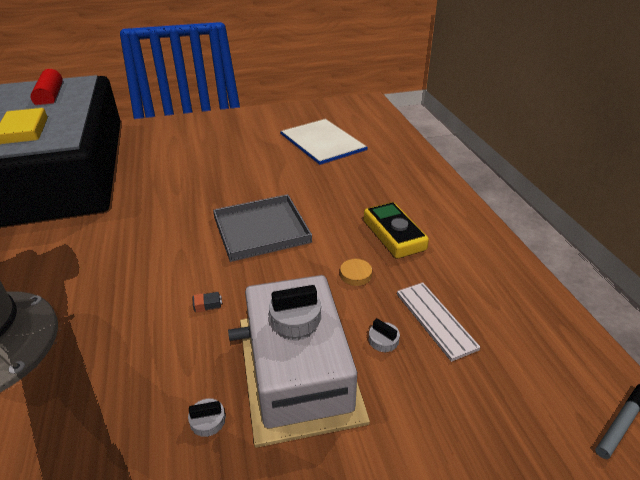

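Candidates that could be taken for the cap (top view): the cap on the tank (400,283), a small cap (380,224) and a small cap (420,355). The one on the tank is the largest, so I choose it. Next I check that in a close crop and measure.

```bash
cat > h.py <<'E'
from bench import r
import cv2, numpy as np
from scipy.spatial.transform import Rotation as R
def cast(f,uv,z):
    uv=np.atleast_2d(uv).astype(float)
    d=np.c_[(uv[:,0]-f["cx"])/f["fx"],-(uv[:,1]-f["cy"])/f["fy"],-np.ones(len(uv))]
    d=R.from_rotvec(f["orientation"]).apply(d); o=f["origin"]
    return o+d*((z-o[2])/d[:,2])[:,None]
def proj(f,P):
    p=R.from_rotvec(f["orientation"]).inv().apply(np.atleast_2d(P)-f["origin"])
    return np.c_[f["cx"]+f["fx"]*p[:,0]/-p[:,2],f["cy"]-f["fy"]*p[:,1]/-p[:,2]]
def blob(m,x0,y0,x1,y1):
    k=np.zeros_like(m);k[y0:y1,x0:x1]=m[y0:y1,x0:x1]
    c=max(cv2.findContours(k,cv2.RETR_EXTERNAL,cv2.CHAIN_APPROX_NONE)[0],key=cv2.contourArea)
    return c[:,0,:]
E
python3 - <<'E'
from h import *
t=r.grab_frame("top");s=r.grab_frame("side")
a=cv2.resize(t["color"][240:340,330:460],None,fx=3,fy=3,interpolation=cv2.INTER_CUBIC)
b=cv2.resize(s["color"][265:365,230:360],None,fx=3,fy=3,interpolation=cv2.INTER_CUBIC)
cv2.imwrite("pics/crop1.png",np.hstack([a,b]))
for n,f,bx,top in(("top",t,(388,255,415,310),.1655),("side",s,(265,280,325,315),.1655)):
    g=f["color"].max(2); m=(g<60).astype(np.uint8)
    c=blob(m,*bx); q=cv2.boxPoints(cv2.minAreaRect(c)); print(n,len(c),"px box",q.round(1).tolist()); print(cast(f,q,top)[:,:2].round(4).tolist())
# tank top rectangle: bright grey in top view
g=t["color"]; sat=g.max(2).astype(int)-g.min(2)
m=((sat<25)&(g.min(2)>140)).astype(np.uint8); c=blob(m,335,245,455,330); rc=cv2.minAreaRect(c)
q=cv2.boxPoints(rc);P=cast(t,q,.10)[:,:2];print("tank",q.round(1).tolist(),P.round(4).tolist(),P.mean(0))
e=[P[1]-P[0],P[2]-P[1]];print([ (np.linalg.norm(v).round(4),np.degrees(np.arctan2(v[1],v[0])).round(2)) for v in e])
m=((sat<25)&(g.max(2)<130)).astype(np.uint8); c=blob(m,170,240,275,345); q=cv2.boxPoints(cv2.minAreaRect(c));P=cast(t,q,.022)[:,:2]
print("tray",q.round(1).tolist(),P.round(4).tolist(),P.mean(0));e=[P[1]-P[0],P[2]-P[1]];print([ (np.linalg.norm(v).round(4),np.degrees(np.arctan2(v[1],v[0])).round(2)) for v in e])
E
```

```text
top 6 px box [[399.0, 290.0], [400.0, 290.0], [400.0, 292.0], [399.0, 292.0]]
[[0.4725, -0.1718], [0.4725, -0.1737], [0.4687, -0.1735], [0.4688, -0.1716]]
side 118 px box [[269.79998779296875, 292.1000061035156], [314.79998779296875, 284.20001220703125], [318.20001220703125, 303.6000061035156], [273.1000061035156, 311.3999938964844]]
[[0.4585, -0.173], [0.5203, -0.174], [0.5155, -0.2107], [0.4564, -0.2092]]
tank [[349.0, 254.0], [446.0, 254.0], [446.0, 317.0], [349.0, 317.0]] [[0.5547, -0.0848], [0.5494, -0.283], [0.422, -0.2736], [0.4274, -0.0799]] [ 0.4883738  -0.18033141]
[(np.float64(0.1983), np.float64(-91.53)), (np.float64(0.1277), np.float64(175.76))]
tray [[176.8000030517578, 259.20001220703125], [253.10000610351562, 249.60000610351562], [262.70001220703125, 326.3999938964844], [186.39999389648438, 336.0]] [[0.5663, 0.2872], [0.5831, 0.1205], [0.4158, 0.1004], [0.4003, 0.2626]] [0.49137312 0.19265658]
[(np.float64(0.1675), np.float64(-84.26)), (np.float64(0.1685), np.float64(-173.17))]
```

View pics/crop1.png

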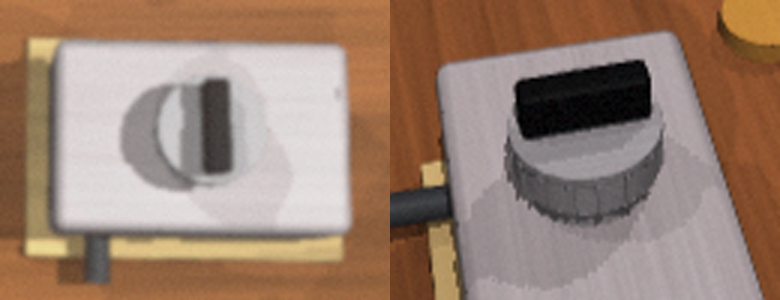

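The crop shows the chosen cap, 72 mm disc with black bar, on the tank's neck: bar at about (402,282) in the top view and (294,298) in the side view. I refine the bar's line and work out the tool offset.

```bash
python3 - <<'E'
from h import *
t=r.grab_frame("top");s=r.grab_frame("side")
g=s["color"].max(2); c=blob((g<60).astype(np.uint8),265,280,325,315)
xs=range(277,309); up=[(x,c[c[:,0]==x,1].min()) for x in xs]; lo=[(x,c[c[:,0]==x,1].max()) for x in xs]
for n,e,z in(("far top",up,.1655),("near bottom",lo,.1395)):
    P=cast(s,np.array(e)+[0,0 if z>.15 else 1],z)[:,:2]; k=np.polyfit(P[:,0],P[:,1],1);print(n,"ang",np.degrees(np.arctan(k[0])).round(2),"y at .489",np.polyval(k,.489).round(4))
print("side col extremes",c[:,0].min(),c[:,0].max())
# top view: right (top-face) edge of bar, per-row steepest gradient
G=cv2.GaussianBlur(cv2.cvtColor(t["color"],6),(3,3),0).astype(float); gx=np.gradient(G,axis=1); gy=np.gradient(G,axis=0)
def edge(rows,c0,c1,sg):
    o=[]
    for y in rows:
        w=np.clip(sg*gx[y,c0:c1],0,None)**2; o.append(((w*np.arange(c0,c1)).sum()/w.sum()+.5,y+.5))
    return np.array(o)
for n,sg,c0,c1,z in(("right",1,402,413,.1655),("left",-1,392,402,.1395)):
    P=cast(t,edge(range(270,294),c0,c1,sg),z)[:,:2];k=np.polyfit(P[:,0],P[:,1],1);print("top",n,np.degrees(np.arctan(k[0])).round(2),np.polyval(k,.489).round(4))
def er(cols,r0,r1,sg):
    o=[]
    for x in cols:
        w=np.clip(sg*gy[r0:r1,x],0,None)**2; o.append((x+.5,(w*np.arange(r0,r1)).sum()/w.sum()+.5))
    return np.array(o)
print("bar ends x",cast(t,er(range(400,406),260,272,-1),.1655)[:,0].mean(),cast(t,er(range(400,406),291,304,1),.1655)[:,0].mean())
# tank top long edges
for n,r0,r1,sg in(("far",248,262,1),("near",311,325,-1)):
    P=cast(t,er(range(358,438),r0,r1,sg),.098)[:,:2];k=np.polyfit(P[:,1],P[:,0],1);print("tank edge",n,"x at y=-.18",np.polyval(k,-.18).round(4),"tank yaw",-np.degrees(np.arctan(k[0])).round(2))
o=r.get_obs();M=R.from_rotvec(o["orientation"]).as_matrix();print(M.round(3),o["tcp_pos"])
E
```

```text
far top ang -0.85 y at .489 -0.1744
near bottom ang -0.71 y at .489 -0.1854
side col extremes 272 316
top right -0.63 -0.1881
top left -1.05 -0.1731
bar ends x 0.51742899468203 0.45670540109314867
tank edge far x at y=-.18 0.5505 tank yaw -2.06
tank edge near x at y=-.18 0.4254 tank yaw -1.95
[[-0.     0.316 -0.949]
 [ 0.001 -0.949 -0.316]
 [-1.    -0.001  0.   ]] [ 0.21343807 -0.6401898   0.24797215]
```

Request:
apply_moves(increments="85 0 -0.0218 -0.0253 0 0 0;85 0 -0.0218 -0.0253 0 0 0;85 0 -0.0218 -0.0253 0 0 0;85 0 -0.0218 -0.0253 0 0 0;85 0 -0.0218 -0.0253 0 0 0;85 0 -0.0218 -0.0253 0 0 0;85 0 -0.0218 -0.0253 0 0 0;85 0 -0.0218 -0.0253 0 0 0", squeeze=20)

```text
clock: 1.1
tcp_pos: [0.3509, -0.4097, 0.2484]
orientation: [2.048, 0.332, -2.047]
contact_force: [0.3, -0.2, -0.2]
grip_width: 0.0852
```

Request:
apply_moves(increments="85 0 -0.0218 -0.0253 0 0 0;85 0 -0.0218 -0.0253 0 0 0;85 0 -0.0218 -0.0253 0 0 0;85 0 -0.0218 -0.0253 0 0 0;85 0 -0.0218 -0.0253 0 0 0;85 0 -0.0218 -0.0253 0 0 0;85 0 -0.0218 -0.0253 0 0 0;85 0 -0.0218 -0.0253 0 0 0")

```text
clock: 1.9
tcp_pos: [0.4877, -0.1803, 0.2485]
orientation: [2.048, 0.332, -2.047]
contact_force: [0.3, -0.3, 0.5]
grip_width: 0.085
```

Request:
apply_moves(increments="50 0 0 0 0.4 0 0;50 0 0 0 0.4 0 0;50 0 0 0 0.4 0 0;50 0 0 0 0.4 0 0;50 0 0 0 0.4 0 0;50 0 0 0 0.4 0 0;50 0 0 0 0.4 0 0;50 0 0 0 0 0 0")

```text
clock: 2.7
tcp_pos: [0.4872, -0.1815, 0.2484]
orientation: [-2.214, 0.016, 2.214]
contact_force: [-0.5, -0.1, -0.0]
grip_width: 0.0501
```

```bash
cat >> h.py <<'E'
C=np.array([.4875,-.181])
def st(c=C,bar=-.85):
    o=r.get_obs();M=R.from_rotvec(o["orientation"]).as_matrix()
    d=np.r_[c,o["tcp_pos"][2]]-o["tcp_pos"]
    a=np.degrees(np.arctan2(M[1,1],M[0,1]))
    print("t",o["clock"].round(2),"tcp",o["tcp_pos"].round(4),"toolxz",M[:,0].round(4),"jaw ang",a.round(2),"bar ang(jaw+90)",(a+90).round(2),"F",o["contact_force"].round(2),"Mz",o["moment"].round(3),"w",o["grip_width"].round(4))
    print("to centre in tool axes (m)",(M.T@d).round(4),"q",o["joints"].round(2))
E
python3 -c "
from h import *
st()"
```

```text
Traceback (most recent call last):
  File "h.py", line 21, in st
    print("t",o["clock"].round(2),"tcp",o["tcp_pos"].round(4),"toolxz",M[:,0].round(4),"jaw ang",a.round(2),"bar ang(jaw+90)",(a+90).round(2),"F",o["contact_force"].round(2),"Mz",o["moment"].round(3),"w",o["grip_width"].round(4))
              ^^^^^^^^^^^^^^^^
AttributeError: 'float' object has no attribute 'round'
```

```bash
sed -i 's/o\["clock"\].round(2)/round(float(o["clock"]),2)/; s/o\["grip_width"\].round(4)/round(float(o["grip_width"]),4)/' h.py; python3 -c "
from h import *
st()
for n in ('top','side'):
  f=r.grab_frame(n);print(n,proj(f,[.4875,-.181,.1655]))"
```

```text
t 2.7 tcp [ 0.4872 -0.1815  0.2484] toolxz [ 1.e-04 -1.e-04 -1.e+00] jaw ang -90.84 bar ang(jaw+90) -0.84 F [-0.48 -0.09 -0.03] Mz [ 0.023 -0.006  0.014] w 0.0501
to centre in tool axes (m) [-0.     -0.0005 -0.0003] q [ 0.41  0.23 -0.2   1.91  0.05  1.   -1.4 ]
top [[403.40819796 281.94331839]]
side [[292.28509503 292.14732014]]
```

Request:
apply_moves(increments="50 0.012 0 0 0 0 0;50 0.012 0 0 0 0 0;50 0.012 0 0 0 0 0;50 0.012 0 0 0 0 0;50 0.012 0 0 0 0 0;50 0.008 0 0 0 0 0;50 0.005 0 0 0 0 0;50 0 0 0 0 0 0")

```text
clock: 3.6
tcp_pos: [0.4869, -0.1814, 0.1746]
orientation: [-2.213, 0.015, 2.215]
contact_force: [0.4, -0.6, 1.3]
grip_width: 0.05
```

```bash
python3 -c "
from h import *
st()
f=r.grab_frame('side')
cv2.imwrite('pics/side1.png',cv2.resize(f['color'][180:370,200:390],None,fx=3,fy=3,interpolation=2))"
```

```text
t 3.6 tcp [ 0.4869 -0.1814  0.1746] toolxz [-1.1e-03  3.0e-04 -1.0e+00] jaw ang -90.82 bar ang(jaw+90) -0.82 F [ 0.42 -0.61  1.29] Mz [ 0.014  0.029 -0.008] w 0.05
to centre in tool axes (m) [-0.     -0.0004 -0.0006] q [ 0.4   0.32 -0.19  1.99  0.08  0.84 -1.42]
```

View pics/side1.png

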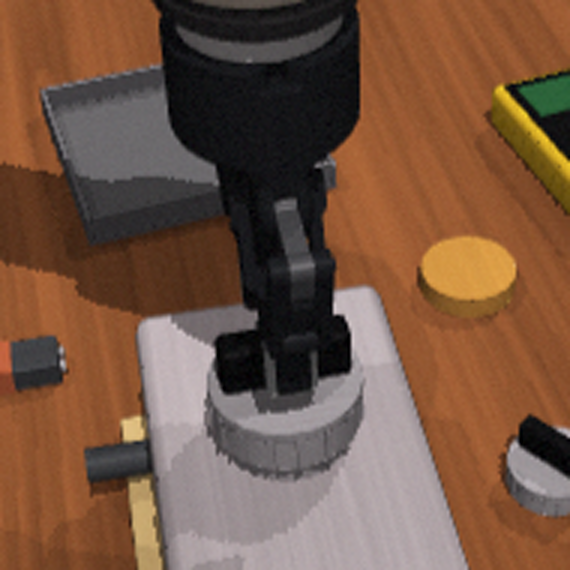

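The crop shows the fingers straddling the bar (crop ~(283,360)), centred along it. I go lower and close gently.

Request:
apply_moves(increments="50 0.005 0 0 0 0 0;50 0.005 0 0 0 0 0;50 0.003 0 0 0 0 0;30 0 0 0 0 0 0;22 0 0 0 0 0 0;19 0 0 0 0 0 0;19 0 0 0 0 0 0;19 0 0 0 0 0 0")

```text
clock: 4.45
tcp_pos: [0.4873, -0.1812, 0.1624]
orientation: [-2.215, 0.015, 2.214]
contact_force: [-0.3, 1.0, 0.7]
grip_width: 0.0192
```

Request:
apply_moves(increments="17 0 0 0 0 0 0;16 0 0 0 0 0 0;15 0 0 0 0 0 0;13 0 0 0 0 0 0;13 0 0 0 0 0 0;13 0 0 0 0 0 0;13 0 0 0 0 0 0;13 0 0 0 0 0 0")

```text
clock: 5.25
tcp_pos: [0.4874, -0.1807, 0.1626]
orientation: [-2.214, 0.014, 2.214]
contact_force: [-1.8, 4.9, 5.7]
grip_width: 0.0158
```

```bash
python3 -c "
from h import *
st()"
```

```text
t 5.25 tcp [ 0.4874 -0.1807  0.1626] toolxz [ 2.e-04  7.e-04 -1.e+00] jaw ang -90.79 bar ang(jaw+90) -0.79 F [-1.83  4.9   5.72] Mz [ 1.248  0.302 -0.034] w 0.0158
to centre in tool axes (m) [-0.      0.0003 -0.0001] q [ 0.39  0.34 -0.19  2.    0.09  0.82 -1.43]
```

Request:
apply_moves(increments="13 -0.0003 -0.0003 0.0001 0 0 0;13 -0.0003 -0.0002 0.0001 0 0 0;13 0 0 0 0 0 0;13 0 0 0 0 0 0;13 0 0 0 0 0 0;13 0 0 0 0 0 0;13 0 0 0 0 0 0;13 0 0 0 0 0 0")

```text
clock: 6.05
tcp_pos: [0.4872, -0.1806, 0.1626]
orientation: [-2.215, 0.015, 2.214]
contact_force: [2.2, 5.3, -4.0]
grip_width: 0.0158
```

```bash
python3 -c "
from h import *
st()"
```

```text
t 6.05 tcp [ 0.4872 -0.1806  0.1626] toolxz [ 3.e-04  4.e-04 -1.e+00] jaw ang -90.8 bar ang(jaw+90) -0.8 F [ 2.16  5.33 -4.01] Mz [ 1.068 -0.518 -0.022] w 0.0158
to centre in tool axes (m) [-0.      0.0004 -0.0003] q [ 0.39  0.34 -0.19  2.    0.09  0.82 -1.43]
```

Request:
apply_moves(increments="13 0.0002 -0.0004 -0.0001 0 0 0;13 0 0 0 -0.1 0 0;13 0 0 0 -0.2 0 0;13 0 0 0 -0.2 0 0;13 0 0 0 -0.2 0 0;13 0 0 0 -0.1 0 0;13 0 0 0 0 0 0;13 0 0 0 0 0 0")

```text
clock: 6.85
tcp_pos: [0.487, -0.181, 0.1627]
orientation: [2.179, 0.088, -2.18]
contact_force: [1.3, 2.1, -0.3]
grip_width: 0.0156
```

```bash
python3 -c "
from h import *
st()"
```

```text
t 6.85 tcp [ 0.487  -0.181   0.1627] toolxz [-1.e-04 -5.e-04 -1.e+00] jaw ang -85.33 bar ang(jaw+90) 4.67 F [ 1.3   2.14 -0.3 ] Mz [ 0.362 -0.295 -0.003] w 0.0156
to centre in tool axes (m) [-0.      0.0001 -0.0005] q [ 0.41  0.34 -0.21  2.    0.1   0.82 -1.34]
```

Request:
apply_moves(increments="13 0 0 0 -0.1 0 0;13 0 0 0 -0.2 0 0;13 0 0 0 -0.2 0 0;13 0 0 0 -0.2 0 0;13 0 0 0 -0.2 0 0;13 0 0 0 -0.1 0 0;13 0 0 0 0 0 0;13 0 0 0 0 0 0")

```text
clock: 7.65
tcp_pos: [0.487, -0.1808, 0.1628]
orientation: [2.115, 0.213, -2.115]
contact_force: [-0.3, -0.7, 0.9]
grip_width: 0.0156
```

```bash
python3 -c "
from h import *
st()"
```

```text
t 7.65 tcp [ 0.487  -0.1808  0.1628] toolxz [-1.e-04 -4.e-04 -1.e+00] jaw ang -78.45 bar ang(jaw+90) 11.55 F [-0.26 -0.71  0.85] Mz [-0.341  0.043 -0.031] w 0.0156
to centre in tool axes (m) [-0.      0.0003 -0.0004] q [ 0.43  0.34 -0.24  1.99  0.11  0.82 -1.23]
```

Request:
apply_moves(increments="13 0 0 0 -0.02 0 0;13 0 0 0 -0.03 0 0;13 0 0 0 -0.03 0 0;13 0 0 0 -0.03 0 0;13 0 0 0 -0.03 0 0;13 0 0 0 -0.01 0 0;13 0 0 0 0 0 0;13 0 0 0 0 0 0")

```text
clock: 8.45
tcp_pos: [0.4871, -0.1807, 0.1628]
orientation: [2.105, 0.232, -2.105]
contact_force: [-1.6, -2.3, 3.3]
grip_width: 0.0155
```

```bash
python3 -c "
from h import *
st()
for i in range(5): r.grab_frame('top'); print(r.get_obs()['moment'][2].round(4),end=' ')"
```

```text
t 8.45 tcp [ 0.4871 -0.1807  0.1628] toolxz [-0.e+00 -2.e-04 -1.e+00] jaw ang -77.42 bar ang(jaw+90) 12.58 F [-1.6  -2.32  3.28] Mz [-0.685  0.285 -0.034] w 0.0155
to centre in tool axes (m) [ 0.      0.0004 -0.0003] q [ 0.43  0.34 -0.24  1.99  0.11  0.82 -1.22]
-0.0626 -0.0534 -0.0457 -0.0562 -0.0514
```

```bash
cat >> h.py <<'E'
def q():
    a=[]
    for i in range(3): r.grab_frame('top'); o=r.get_obs(); a.append(np.r_[o["contact_force"],o["moment"][2]])
    M=R.from_rotvec(o["orientation"]).as_matrix(); Fa=np.mean(a,0)
    print("t",round(float(o["clock"]),2),"F",Fa[:3].round(1),"Ftool",(M.T@Fa[:3]).round(1),"Mz",Fa[3].round(3),"bar",np.degrees(np.arctan2(M[1,1],M[0,1])+np.pi/2).round(2),o["tcp_pos"].round(4),round(float(o["grip_width"]),4))
E
```

Request:
apply_moves(increments="13 -0.0002 0.0001 0.0001 -0.03 0 0;13 0 0 0 -0.05 0 0;13 0 0 0 -0.05 0 0;13 0 0 0 -0.05 0 0;13 0 0 0 -0.05 0 0;13 0 0 0 -0.04 0 0;13 0 0 0 -0.02 0 0;13 0 0 0 0 0 0")

```text
clock: 9.5
tcp_pos: [0.4871, -0.1805, 0.1629]
orientation: [2.086, 0.267, -2.085]
contact_force: [0.0, -2.2, 0.0]
grip_width: 0.0157
```

```bash
python3 -c "
from h import *
q()"
```

```text
t 9.65 F [ 0.2 -2.4 -0.7] Ftool [0.7 2.4 0.4] Mz -0.086 bar 14.59 [ 0.4871 -0.1805  0.1629] 0.0156
```

Request:
apply_moves(increments="13 0 0.0002 0 -0.02 0 0;13 0 0 0 -0.03 0 0;13 0 0 0 -0.03 0 0;13 0 0 0 -0.03 0 0;13 0 0 0 -0.03 0 0;13 0 0 0 -0.01 0 0;13 0 0 0 0 0 0;13 0 0 0 0 0 0")

```text
clock: 10.45
tcp_pos: [0.4871, -0.1806, 0.1629]
orientation: [2.076, 0.285, -2.076]
contact_force: [1.3, 0.1, -2.1]
grip_width: 0.0154
```

```bash
python3 -c "
from h import *
q()"
```

```text
t 10.6 F [ 0.6  0.5 -2. ] Ftool [ 2.  -0.3 -0.7] Mz -0.075 bar 15.63 [ 0.4871 -0.1806  0.1629] 0.0154
```

Request:
apply_moves(increments="13 0.0001 0 0 -0.03 0 0;13 0 0 0 -0.05 0 0;13 0 0 0 -0.05 0 0;13 0 0 0 -0.05 0 0;13 0 0 0 -0.05 0 0;13 0 0 0 -0.04 0 0;13 0 0 0 -0.02 0 0;13 0 0 0 0 0 0")

```text
clock: 11.4
tcp_pos: [0.4871, -0.1808, 0.1628]
orientation: [2.056, 0.319, -2.056]
contact_force: [-0.1, 1.0, -0.0]
grip_width: 0.0157
```

```bash
python3 -c "
from h import *
q()"
```

```text
t 11.55 F [ 0.4  0.9 -0.1] Ftool [ 0.1 -0.7 -0.7] Mz -0.077 bar 17.61 [ 0.4871 -0.1808  0.1628] 0.0156
```

Steady friction of about 0.08 N m and no stop yet; I continue.

Request:
apply_moves(increments="13 0 0 0 -0.03 0 0;13 0 0 0 -0.05 0 0;13 0 0 0 -0.05 0 0;13 0 0 0 -0.05 0 0;13 0 0 0 -0.05 0 0;13 0 0 0 -0.04 0 0;13 0 0 0 -0.02 0 0;13 0 0 0 0 0 0")

```text
clock: 12.35
tcp_pos: [0.4871, -0.181, 0.1628]
orientation: [2.036, 0.352, -2.035]
contact_force: [0.7, 0.9, 0.3]
grip_width: 0.0156
```

```bash
python3 -c "
from h import *
q()"
```

```text
t 12.5 F [0.7 0.9 0.3] Ftool [-0.3 -0.6 -1. ] Mz -0.044 bar 19.6 [ 0.4871 -0.181   0.1628] 0.016
```

Request:
apply_moves(increments="13 0 0 0 -0.03 0 0;13 0 0 0 -0.05 0 0;13 0 0 0 -0.05 0 0;13 0 0 0 -0.05 0 0;13 0 0 0 -0.05 0 0;13 0 0 0 -0.04 0 0;13 0 0 0 -0.02 0 0;13 0 0 0 0 0 0")

```text
clock: 13.3
tcp_pos: [0.4871, -0.181, 0.1628]
orientation: [2.015, 0.384, -2.015]
contact_force: [0.9, -0.4, 0.7]
grip_width: 0.016
```

```bash
python3 -c "
from h import *
q()"
```

```text
t 13.45 F [ 1.4 -0.5  0.8] Ftool [-0.8  1.  -1.1] Mz -0.083 bar 21.59 [ 0.4871 -0.181   0.1628] 0.0158
```

Request:
apply_moves(increments="13 0 0 -0.0001 -0.03 0 0;13 0 0 0 -0.05 0 0;13 0 0 0 -0.05 0 0;13 0 0 0 -0.05 0 0;13 0 0 0 -0.05 0 0;13 0 0 0 -0.04 0 0;13 0 0 0 -0.02 0 0;13 0 0 0 0 0 0")

```text
clock: 14.25
tcp_pos: [0.4873, -0.181, 0.1628]
orientation: [1.995, 0.416, -1.994]
contact_force: [0.4, -2.5, -0.2]
grip_width: 0.0157
```

```bash
python3 -c "
from h import *
q()"
```

```text
t 14.4 F [ 1.  -1.9  0.2] Ftool [-0.2  2.2 -0.2] Mz -0.173 bar 23.59 [ 0.4873 -0.181   0.1628] 0.016
```

The moment jumped to -0.17: possibly the stop. I check with a tiny step.

Request:
apply_moves(increments="13 0 0.0001 0 -0.02 0 0;13 0 0 0 -0.02 0 0;13 0 0 0 -0.01 0 0;13 0 0 0 0 0 0;13 0 0 0 0 0 0;13 0 0 0 0 0 0;13 0 0 0 0 0 0;13 0 0 0 0 0 0")

```text
clock: 15.2
tcp_pos: [0.4873, -0.181, 0.1628]
orientation: [1.991, 0.422, -1.991]
contact_force: [1.5, -3.7, 0.1]
grip_width: 0.0155
```

```bash
python3 -c "
from h import *
q()
f=r.grab_frame('side')
cv2.imwrite('pics/side2.png',cv2.resize(f['color'][230:350,230:370],None,fx=5,fy=5,interpolation=2))"
```

```text
t 15.35 F [ 1.  -3.6  0.6] Ftool [-0.6  3.7  0.6] Mz -0.198 bar 23.94 [ 0.4873 -0.181   0.1629] 0.0154
```

Confirmed: the stop takes load, 0.07 N m per degree. I ease back a little so the lean is light, then hold.

Request:
apply_moves(increments="13 0 0.0001 0 0.03 0 0;13 0 0 0 0.03 0 0;13 0 0 0 0 0 0;13 0 0 0 0 0 0;13 0 0 0 0 0 0;13 0 0 0 0 0 0;13 0 0 0 0 0 0;13 0 0 0 0 0 0")

```text
clock: 16.2
tcp_pos: [0.4873, -0.181, 0.1628]
orientation: [1.995, 0.415, -1.995]
contact_force: [-0.4, -2.9, 2.4]
grip_width: 0.0159
```

```bash
python3 -c "
from h import *
q()"
```

```text
t 16.35 F [ 0.7 -3.2  2.3] Ftool [-2.3  3.2  0.7] Mz -0.047 bar 23.52 [ 0.4873 -0.181   0.1628] 0.0154
```

Request:
apply_moves(increments="13 0 0 0 0 0 0;13 0 0 0 0 0 0;13 0 0 0 0 0 0;13 0 0 0 0 0 0;13 0 0 0 0 0 0;13 0 0 0 0 0 0;13 0 0 0 0 0 0;13 0 0 0 0 0 0")

```text
clock: 17.15
tcp_pos: [0.4873, -0.181, 0.1628]
orientation: [1.995, 0.415, -1.995]
contact_force: [0.4, -3.0, 2.9]
grip_width: 0.0158
```

```bash
python3 -c "
from h import *
q()"
```

```text
t 17.3 F [ 0.3 -3.2  3.6] Ftool [-3.6  3.1  1. ] Mz -0.079 bar 23.52 [ 0.4873 -0.181   0.1628] 0.0154
```

Request:
apply_moves(increments="13 -0.0002 0.0002 0 -0.02 0 0;13 0 0 0 -0.02 0 0;13 0 0 0 0 0 0;13 0 0 0 0 0 0;13 0 0 0 0 0 0;13 0 0 0 0 0 0;13 0 0 0 0 0 0;13 0 0 0 0 0 0")

```text
clock: 18.1
tcp_pos: [0.4873, -0.181, 0.1629]
orientation: [1.992, 0.42, -1.993]
contact_force: [1.4, -2.1, -0.6]
grip_width: 0.0154
```

```bash
python3 -c "
from h import *
q()"
```

```text
t 18.25 F [ 1.9 -1.8 -0.8] Ftool [ 0.8  2.4 -1. ] Mz -0.214 bar 23.8 [ 0.4873 -0.1811  0.1629] 0.0156
```

Request:
apply_moves(increments="13 0 0 0 0.015 0 0;13 0 0 0 0 0 0;13 0 0 0 0 0 0;13 0 0 0 0 0 0;13 0 0 0 0 0 0;13 0 0 0 0 0 0;13 0 0 0 0 0 0;13 0 0 0 0 0 0")

```text
clock: 19.05
tcp_pos: [0.4873, -0.1811, 0.1629]
orientation: [1.993, 0.419, -1.994]
contact_force: [1.5, -1.9, -3.9]
grip_width: 0.0154
```

```bash
python3 -c "
from h import *
q()"
```

```text
t 19.2 F [ 1.9 -1.4 -4.3] Ftool [ 4.3  2.  -1.2] Mz -0.116 bar 23.7 [ 0.4873 -0.1811  0.1629] 0.0157
```

Request:
apply_moves(increments="13 0 0 0 0 0 0;13 0 0 0 0 0 0;13 0 0 0 0 0 0;13 0 0 0 0 0 0;13 0 0 0 0 0 0;13 0 0 0 0 0 0;13 0 0 0 0 0 0;13 0 0 0 0 0 0")

```text
clock: 20.0
tcp_pos: [0.4873, -0.1811, 0.1629]
orientation: [1.993, 0.418, -1.994]
contact_force: [2.2, -1.1, -6.2]
grip_width: 0.0156
```

```bash
python3 -c "
from h import *
q()"
```

```text
t 20.15 F [ 2.2 -0.7 -6.7] Ftool [ 6.7  1.5 -1.7] Mz -0.14 bar 23.7 [ 0.4872 -0.1811  0.1629] 0.0154
```

The cap has leaned on the stop for about 2 s at roughly 2–7 N. I ease off it, grip more firmly and re-zero.

Request:
apply_moves(increments="13 0.0003 0 0 0.03 0 0;13 0 0 0 0.04 0 0;13 0 0 0 0 0 0;13 0 0 0 0 0 0;13 0 0 0 0 0 0;13 0 0 0 0 0 0;13 0 0 0 0 0 0;13 0 0 0 0 0 0", squeeze=45)

```text
clock: 20.95
tcp_pos: [0.4873, -0.1811, 0.1629]
orientation: [1.999, 0.41, -1.999]
contact_force: [-1.8, 0.4, 3.9]
grip_width: 0.0148
```

```bash
python3 -c "
from h import *
q()"
```

```text
t 21.1 F [-1.8  1.   4.4] Ftool [-4.4 -1.6  1.3] Mz -0.015 bar 23.21 [ 0.4874 -0.1812  0.1629] 0.0149
```

Request:
apply_moves(increments="13 0.0008 0 0 0 0 0;13 0.0008 0 0 0 0 0;13 0.0008 0 0 0 0 0;13 0.0008 0 0 0 0 0;13 0.0008 0 0 0 0 0;13 0.0004 0 0 0 0 0;13 0 0 0 0 0 0;13 0 0 0 0 0 0")

```text
clock: 21.9
tcp_pos: [0.4875, -0.1812, 0.1591]
orientation: [1.999, 0.41, -1.998]
contact_force: [-4.5, 1.2, 10.6]
grip_width: 0.0152
```

```bash
python3 -c "
from h import *
q()"
```

```text
t 22.05 F [-3.6  2.1 10.3] Ftool [-10.3  -3.3   2.5] Mz -0.01 bar 23.21 [ 0.4875 -0.1812  0.1591] 0.0151
```

Request:
apply_moves(increments="13 0.0005 -0.0002 0.0001 0 0 0;13 0 0 0 0 0 0;13 0 0 0 -0.03 0 0;13 0 0 0 -0.05 0 0;13 0 0 0 -0.05 0 0;13 0 0 0 -0.05 0 0;13 0 0 0 -0.02 0 0;13 0 0 0 0 0 0")

```text
clock: 22.85
tcp_pos: [0.4876, -0.1812, 0.1587]
orientation: [1.985, 0.432, -1.983]
contact_force: [-2.7, 0.8, 9.9]
grip_width: 0.0156
```

```bash
python3 -c "
from h import *
q()"
```

```text
t 23.0 F [-3.4  1.1 10.3] Ftool [-10.3  -2.4   2.7] Mz -0.012 bar 24.58 [ 0.4876 -0.1812  0.1587] 0.0153
```

Request:
apply_moves(increments="13 0 -0.0001 0.0001 -0.04 0 0;13 0 0 0 -0.06 0 0;13 0 0 0 -0.06 0 0;13 0 0 0 -0.06 0 0;13 0 0 0 -0.06 0 0;13 0 0 0 -0.04 0 0;13 0 0 0 0 0 0;13 0 0 0 0 0 0")

```text
clock: 23.8
tcp_pos: [0.4878, -0.1813, 0.1589]
orientation: [1.962, 0.466, -1.959]
contact_force: [-2.1, 0.4, 10.2]
grip_width: 0.0152
```

```bash
python3 -c "
from h import *
q()"
```

```text
t 23.95 F [-2.5  0.8  9.8] Ftool [-9.8 -1.8  1.9] Mz 0.011 bar 26.78 [ 0.4878 -0.1813  0.1589] 0.0149
```

Request:
apply_moves(increments="13 0 -0.0001 0.0001 -0.2 0 0;13 0 0 0 -0.3 0 0;13 0 0 0 -0.3 0 0;13 0 0 0 -0.3 0 0;13 0 0 0 -0.3 0 0;13 0 0 0 -0.2 0 0;13 0 0 0 -0.1 0 0;13 0 0 0 0 0 0")

```text
clock: 24.75
tcp_pos: [0.4886, -0.1815, 0.1592]
orientation: [1.836, 0.638, -1.83]
contact_force: [-0.4, -0.5, 9.4]
grip_width: 0.0152
```

```bash
python3 -c "
from h import *
q()"
```

```text
t 24.9 F [-0.6  0.1 10.2] Ftool [-10.2  -0.4   0.4] Mz -0.021 bar 38.47 [ 0.4886 -0.1815  0.1592] 0.015
```

```bash
python3 -c "
from h import *
st()"
```

```text
t 24.9 tcp [ 0.4886 -0.1815  0.1592] toolxz [ 0.0037 -0.0012 -1.    ] jaw ang -51.53 bar ang(jaw+90) 38.47 F [-0.12 -0.56 10.58] Mz [-0.03   0.169  0.   ] w 0.015
to centre in tool axes (m) [-0.     -0.0011  0.0006] q [ 0.51  0.36 -0.33  1.99  0.16  0.82 -0.81]
```

Request:
apply_moves(increments="13 0.0005 0 0 -0.1 0 0;13 0 0 0 -0.2 0 0;13 0 0 0 -0.2 0 0;13 0 0 0 -0.2 0 0;13 0 0 0 -0.2 0 0;13 0 0 0 -0.1 0 0;13 0 0 0 0 0 0;13 0 0 0 0 0 0")

```text
clock: 25.7
tcp_pos: [0.4889, -0.1815, 0.1588]
orientation: [1.758, 0.731, -1.752]
contact_force: [-0.6, -0.5, 9.8]
grip_width: 0.0148
```

```bash
python3 -c "
from h import *
q();st()"
```

```text
t 25.85 F [-0.   0.2 10.5] Ftool [-10.5  -0.1  -0.1] Mz -0.015 bar 45.35 [ 0.4889 -0.1815  0.1588] 0.015
t 25.85 tcp [ 0.4889 -0.1815  0.1588] toolxz [ 0.0044 -0.0013 -1.    ] jaw ang -44.65 bar ang(jaw+90) 45.35 F [ 0.1   0.13 10.78] Mz [-0.118  0.034 -0.02 ] w 0.015
to centre in tool axes (m) [-0.     -0.0014  0.0006] q [ 0.53  0.36 -0.36  1.99  0.17  0.82 -0.7 ]
```

Request:
apply_moves(increments="13 0 -0.0004 0.0004 -0.2 0 0;13 0 -0.0003 0.0003 -0.3 0 0;13 0 0 0 -0.3 0 0;13 0 0 0 -0.3 0 0;13 0 0 0 -0.3 0 0;13 0 0 0 -0.3 0 0;13 0 0 0 -0.2 0 0;13 0 0 0 0 0 0")

```text
clock: 26.65
tcp_pos: [0.4886, -0.1815, 0.1591]
orientation: [1.605, 0.892, -1.597]
contact_force: [1.1, -0.1, 9.7]
grip_width: 0.0151
```

```bash
python3 -c "
from h import *
q()
f=r.grab_frame('side')
cv2.imwrite('pics/side3.png',cv2.resize(f['color'][230:350,230:370],None,fx=5,fy=5,interpolation=2))"
```

```text
t 26.8 F [ 0.9 -0.3  9.8] Ftool [-9.8  1.  -0.2] Mz -0.017 bar 58.42 [ 0.4886 -0.1815  0.1591] 0.015
```

View pics/side3.png

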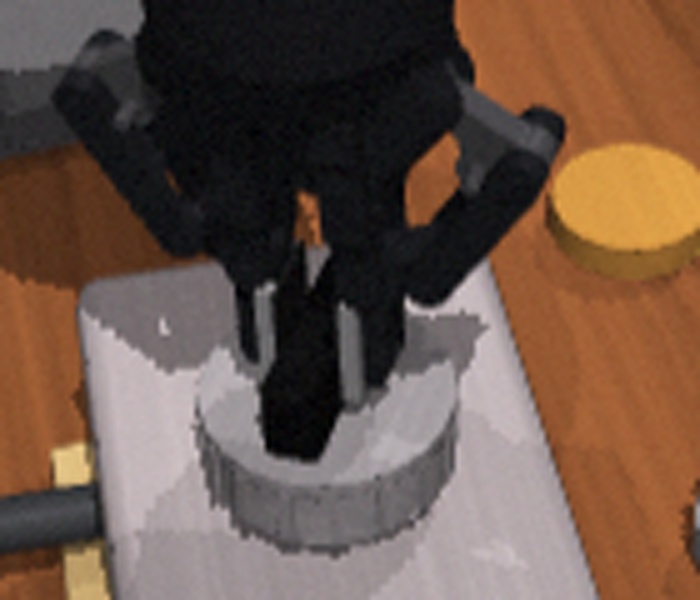

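The crop shows the bar between the pads at about (300,380), turned with the gripper and pointing near the camera.

Request:
apply_moves(increments="13 0.0003 0 0 -0.2 0 0;13 0 0 0 -0.4 0 0;13 0 0 0 -0.4 0 0;13 0 0 0 -0.4 0 0;13 0 0 0 -0.4 0 0;13 0 0 0 -0.4 0 0;13 0 0 0 -0.2 0 0;13 0 0 0 0 0 0")

```text
clock: 27.65
tcp_pos: [0.4885, -0.1815, 0.1588]
orientation: [1.402, 1.069, -1.396]
contact_force: [1.0, -1.1, 9.9]
grip_width: 0.015
```

```bash
python3 -c "
from h import *
q()"
```

```text
t 27.8 F [ 1.  -0.6  9.8] Ftool [-9.8  1.2  0.4] Mz -0.015 bar 74.92 [ 0.4885 -0.1815  0.1588] 0.015
```

Request:
apply_moves(increments="13 0 0 0 -0.2 0 0;13 0 0 0 -0.4 0 0;13 0 0 0 -0.4 0 0;13 0 0 0 -0.4 0 0;13 0 0 0 -0.3 0 0;13 0 0 0 -0.15 0 0;13 0 0 0 0 0 0;13 0 0 0 0 0 0")

```text
clock: 28.6
tcp_pos: [0.4886, -0.1814, 0.1588]
orientation: [1.241, 1.184, -1.236]
contact_force: [0.9, 0.4, 9.9]
grip_width: 0.0149
```

```bash
python3 -c "
from h import *
q();st()"
```

```text
t 28.75 F [ 0.7 -0.1  9.8] Ftool [-9.8  0.7  0.1] Mz -0.039 bar 87.64 [ 0.4886 -0.1814  0.1588] 0.0154
t 28.75 tcp [ 0.4886 -0.1814  0.1588] toolxz [ 0.0057 -0.0013 -1.    ] jaw ang -2.36 bar ang(jaw+90) 87.64 F [ 1.44 -0.    9.76] Mz [-0.004 -0.218 -0.057] w 0.0154
to centre in tool axes (m) [-0.     -0.0011 -0.0004] q [ 0.66  0.38 -0.51  1.98  0.25  0.83 -0.03]
```

Request:
apply_moves(increments="13 -0.002 0 0 0 0 0;13 -0.002 0 0 0 0 0;13 -0.002 0 0 0 0 0;13 -0.002 0 0 0 0 0;13 -0.002 0 0 0 0 0;13 0 0 0 0 0 0;13 0 0 0 0 0 0;13 0 0 0 0 0 0")

```text
clock: 29.55
tcp_pos: [0.4876, -0.1812, 0.1677]
orientation: [1.241, 1.186, -1.237]
contact_force: [4.9, -1.5, 4.8]
grip_width: 0.0153
```

```bash
python3 -c "
from h import *
q()"
```

```text
t 29.7 F [ 5.2 -0.9  5.4] Ftool [-5.4  5.2  0.7] Mz -0.017 bar 87.64 [ 0.4876 -0.1812  0.1677] 0.0149
```

Request:
apply_moves(increments="13 0 0.0005 0 0 0 0;13 -0.002 0 0 0 0 0;13 -0.002 0 0 0 0 0;13 -0.002 0 0 0 0 0;13 0 0 0 0 0 0;13 0 0 0 0 0 0;13 0 0 0 0 0 0;13 0 0 0 0 0 0")

```text
clock: 30.5
tcp_pos: [0.4874, -0.181, 0.1728]
orientation: [1.241, 1.188, -1.238]
contact_force: [6.1, -1.5, -0.6]
grip_width: 0.015
```

```bash
python3 -c "
from h import *
q()"
```

```text
t 30.65 F [ 6.6 -0.5 -1.3] Ftool [1.3 6.6 0.2] Mz -0.037 bar 87.65 [ 0.4874 -0.181   0.1728] 0.0151
```

Request:
apply_moves(increments="13 0 0.0005 0 0 0 0;13 -0.003 0 0 0 0 0;13 -0.003 0 0 0 0 0;13 -0.003 0 0 0 0 0;13 0 0 0 0 0 0;13 0 0 0 0 0 0;13 0 0 0 0 0 0;13 0 0 0 0 0 0")

```text
clock: 31.45
tcp_pos: [0.4866, -0.1809, 0.1818]
orientation: [1.239, 1.19, -1.24]
contact_force: [-1.0, 0.1, -1.2]
grip_width: 0.0149
```

```bash
python3 -c "
from h import *
q()"
```

```text
t 31.6 F [ 0.1  0.1 -1.3] Ftool [ 1.3  0.1 -0.1] Mz -0.009 bar 87.64 [ 0.4868 -0.181   0.1819] 0.0151
```

The cap is off and carried freely (about 1.3 N). I lift and carry it to the tray.

Request:
apply_moves(increments="13 -0.006 0 0 0 0 0;13 -0.012 0 0 0 0 0;13 -0.015 0 0 0 0 0;13 -0.015 0 0 0 0 0;13 -0.015 0 0 0 0 0;13 -0.012 0 0 0 0 0;13 -0.006 0 0 0 0 0;13 0 0 0 0 0 0")

```text
clock: 32.4
tcp_pos: [0.4874, -0.1812, 0.2641]
orientation: [1.24, 1.187, -1.239]
contact_force: [1.0, 0.1, -1.6]
grip_width: 0.0147
```

Request:
apply_moves(increments="13 0 0 -0.01 0 0 0;13 0 -0.0008 -0.02 0 0 0;13 0 -0.0008 -0.025 0 0 0;13 0 -0.0008 -0.025 0 0 0;13 0 -0.0008 -0.025 0 0 0;13 0 -0.0008 -0.025 0 0 0;13 0 -0.0008 -0.025 0 0 0;13 0 -0.0008 -0.025 0 0 0")

```text
clock: 33.2
tcp_pos: [0.4879, 0.0009, 0.2622]
orientation: [1.238, 1.191, -1.24]
contact_force: [-0.3, -0.6, -1.1]
grip_width: 0.0147
```

Request:
apply_moves(increments="13 0 -0.0008 -0.025 0 0 0;13 0 -0.0008 -0.025 0 0 0;13 0 -0.0008 -0.025 0 0 0;13 0 -0.0008 -0.025 0 0 0;13 0 -0.0008 -0.025 0 0 0;13 0 -0.0008 -0.025 0 0 0;13 0 -0.0008 -0.025 0 0 0;13 0 0 -0.019 0 0 0")

```text
clock: 34.0
tcp_pos: [0.4899, 0.1954, 0.2622]
orientation: [1.237, 1.192, -1.239]
contact_force: [0.3, -0.5, 0.3]
grip_width: 0.0151
```

```bash
python3 -c "
from h import *
q();st(np.array([.4914,.1927]))
f=r.grab_frame('side')
cv2.imwrite('pics/side4.png',cv2.resize(f['color'][80:300,150:390],None,fx=2.5,fy=2.5,interpolation=2))"
```

```text
t 34.15 F [ 0.7  1.3 -1. ] Ftool [ 1.   0.7 -1.3] Mz -0.006 bar 87.84 [0.49   0.1948 0.2623] 0.015
t 34.15 tcp [0.49   0.1948 0.2623] toolxz [-1.6e-03  3.0e-04 -1.0e+00] jaw ang -2.16 bar ang(jaw+90) 87.84 F [-0.04 -0.02 -1.11] Mz [-0.023 -0.013 -0.026] w 0.015
to centre in tool axes (m) [-0.      0.0015  0.0021] q [ 0.13  0.31 -0.75  1.85  0.23  1.08 -0.75]
```

View pics/side4.png

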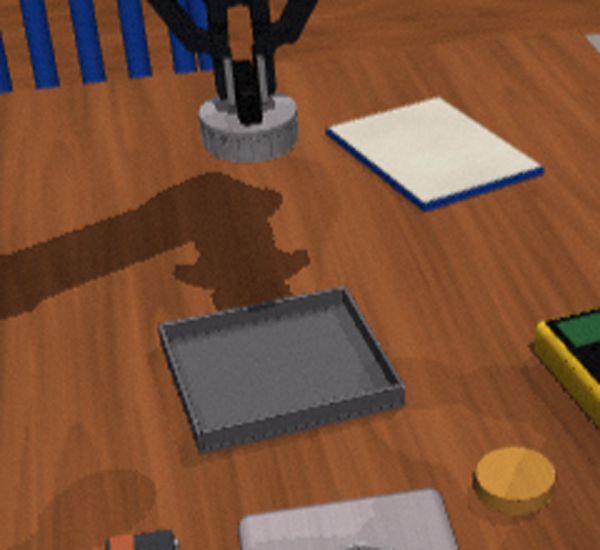

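The picture shows the cap held level at (248,130) with the empty tray at (283,365). I check the tray centre from this view and lower part way.

```bash
python3 -c "
from h import *
f=r.grab_frame('side')
P=cast(f,np.array([[160,325],[345,290],[403,385],[200,435]])/2.5+[150,80],.022);print(P.round(3),P.mean(0))"
```

```text
[[0.404 0.26  0.022]
 [0.568 0.272 0.022]
 [0.585 0.121 0.022]
 [0.42  0.101 0.022]] [0.49413464 0.1883886  0.022     ]
```

Request:
apply_moves(increments="13 0.012 0 0 0 0 0;13 0.025 0 0 0 0 0;13 0.025 0 0 0 0 0;13 0.025 0 0 0 0 0;13 0.025 0 0 0 0 0;13 0.025 0 0 0 0 0;13 0.02 0 0 0 0 0;13 0.01 0 0 0 0 0")

```text
clock: 35.05
tcp_pos: [0.4899, 0.1914, 0.0935]
orientation: [1.238, 1.19, -1.244]
contact_force: [0.1, -0.2, -1.2]
grip_width: 0.0149
```

```bash
python3 -c "
from h import *
q();st(np.array([.4914,.1927]))"
```

```text
t 35.2 F [-0.   1.  -1.2] Ftool [ 1.2 -0.1 -1. ] Mz 0.007 bar 87.6 [0.4909 0.1926 0.0956] 0.015
t 35.2 tcp [0.4909 0.1926 0.0956] toolxz [-1.1e-03 -4.0e-04 -1.0e+00] jaw ang -2.4 bar ang(jaw+90) 87.6 F [ 0.37  0.66 -0.27] Mz [ 0.029  0.007 -0.053] w 0.015
to centre in tool axes (m) [-0.      0.0005 -0.0001] q [ 0.01  0.52 -0.64  2.    0.44  0.76 -0.93]
```

Request:
apply_moves(increments="13 0.01 0 0 0 0 0;13 0.01 0 0 0 0 0;13 0.008 0 0 0 0 0;13 0.006 0 0 0 0 0;13 0.003 0 0 0 0 0;13 0 0 0 0 0 0;13 0 0 0 0 0 0;13 0 0 0 0 0 0")

```text
clock: 36.0
tcp_pos: [0.4914, 0.1933, 0.0593]
orientation: [1.24, 1.189, -1.239]
contact_force: [0.7, -0.4, -0.8]
grip_width: 0.015
```

```bash
python3 -c "
from h import *
q()"
```

```text
t 36.15 F [ 0.1  0.2 -1.2] Ftool [ 1.2  0.1 -0.2] Mz -0.026 bar 87.64 [0.4913 0.1932 0.0593] 0.0146
```

Request:
apply_moves(increments="13 0.001 0 0 0 0 0;13 0.001 0 0 0 0 0;13 0.001 0 0 0 0 0;13 0.0005 0 0 0 0 0;13 0.0005 0 0 0 0 0;13 0 0 0 0 0 0;13 0 0 0 0 0 0;13 0 0 0 0 0 0")

```text
clock: 36.95
tcp_pos: [0.4912, 0.1931, 0.055]
orientation: [1.24, 1.189, -1.239]
contact_force: [-0.5, -0.7, -0.9]
grip_width: 0.0148
```

```bash
python3 -c "
from h import *
q()"
```

```text
t 37.1 F [ 0.3 -0.1 -0.9] Ftool [0.9 0.3 0.1] Mz 0.029 bar 87.64 [0.4912 0.1932 0.055 ] 0.0152
```

Request:
apply_moves(increments="13 0.0004 0 0 0 0 0;13 0.0004 0 0 0 0 0;13 0.0004 0 0 0 0 0;13 0.0003 0 0 0 0 0;13 0 0 0 0 0 0;13 0 0 0 0 0 0;13 0 0 0 0 0 0;13 0 0 0 0 0 0")

```text
clock: 37.9
tcp_pos: [0.4911, 0.1931, 0.0536]
orientation: [1.239, 1.189, -1.24]
contact_force: [-1.4, -0.7, 2.3]
grip_width: 0.0151
```

```bash
python3 -c "
from h import *
q()
f=r.grab_frame('side')
cv2.imwrite('pics/side5.png',cv2.resize(f['color'][140:270,195:335],None,fx=4,fy=4,interpolation=2))"
```

```text
t 38.05 F [-1.6 -0.6  3. ] Ftool [-3.  -1.6  0.7] Mz 0.006 bar 87.64 [0.4911 0.1932 0.0536] 0.015
```

View pics/side5.png

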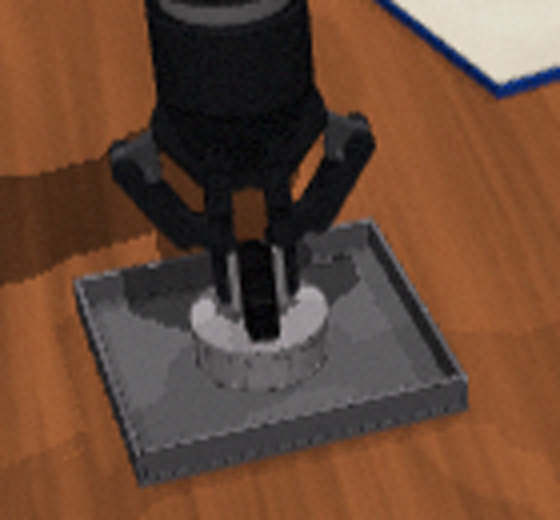

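The cap rests on the tray floor at (260,340): contact force +3 N, at the expected height. I release gently and retreat.

Request:
apply_moves(increments="17 0 0 0 0 0 0;19 0 0 0 0 0 0;22 0 0 0 0 0 0;28 0 0 0 0 0 0;36 0 0 0 0 0 0;40 0 0 0 0 0 0;40 0 0 0 0 0 0;40 0 0 0 0 0 0", squeeze=20)

```text
clock: 38.9
tcp_pos: [0.4912, 0.1931, 0.0535]
orientation: [1.239, 1.189, -1.239]
contact_force: [-0.5, -0.9, -0.4]
grip_width: 0.0402
```

Request:
apply_moves(increments="40 -0.005 0 0 0 0 0;40 -0.01 0 0 0 0 0;40 -0.02 0 0 0 0 0;40 -0.025 0 0 0 0 0;40 -0.025 0 0 0 0 0;40 -0.025 0 0 0 0 0;40 -0.02 0 0 0 0 0;40 0 0 0 0 0 0")

```text
clock: 39.7
tcp_pos: [0.4927, 0.1942, 0.1871]
orientation: [1.244, 1.187, -1.234]
contact_force: [-0.5, -0.1, -0.7]
grip_width: 0.0399
```

```bash
python3 -c "
from h import *
q()
f=r.grab_frame('side')
cv2.imwrite('pics/side6.png',f['color'])"
```

```text
t 39.85 F [-0.2 -0.1 -0. ] Ftool [ 0.  -0.2  0.1] Mz -0.005 bar 87.63 [0.4908 0.1928 0.1833] 0.0399
```

View pics/side6.png

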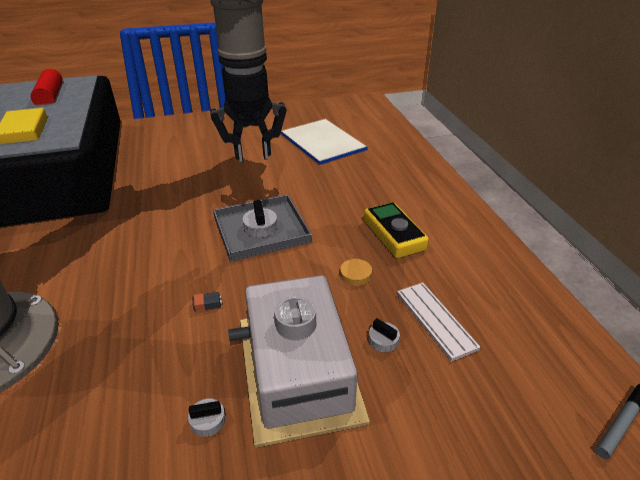

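The cap stands upright in the tray at (260,218), the neck is open at (296,318), the other things are where they were, and the gripper is clear.

```bash
python3 -c "
from bench import r
print(r.hand_in())"
```

```text
the job is handed in; nothing more can be done
None
```

The pressure cap is off the tank and standing upright, bar up, near the centre of the grey tray. The job was handed in at about 40 s of the 72 s allowed.

- **First stop:** I turned the cap unpressed and met the stop with the bar about 24–26° anticlockwise of the tank's x. I leaned it there for about 2 s in total.
    - **Stop force:** I estimate 2–7 N on the stop against its 10 N limit, counting turning friction as about 0.08 N m. The estimate is rough because the moment reading drifted.
    - **Easing off:** Partway through I eased off too far, to 0.05–0.08 N m, which is no more than friction. I then leaned again at 0.12–0.21 N m for the final 2 s.
- **Vertical force while leaning:** It was not exactly zero. It drifted from about 4 N pressing to 7 N pulling, below the spring's 8.6 N preload, and the tool height stayed within 0.1 mm.
- **Past the stop:** I pressed about 4 mm down with about 10 N, and the cap turned past the stop with almost no turning moment. It came free with the bar along the tank's y. While it rose, the side force reached about 6.6 N and fell to zero once the cap was clear.
- **Placing:** I let go only once the tray floor took 3 N. The last picture shows the cap upright in the tray, the neck open, the other things apparently unmoved by eye, and the gripper touching nothing.

The two camera views put the tray's centre about 5 mm apart, which is harmless given the room in the tray.

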